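Present the long objective to the inspection camera

ROBOT

A 6-joint arm with a two-finger parallel gripper is mounted at the origin on the work surface. World frame = base frame: x ahead of the robot, y to its left, z up, the work surface at z = 0. Lengths are in mm, angles in rad, forces in N, time in s.
With the tool pointing down it reaches from about 350 to 875 mm from the base axis. Payload 4.2 kg.
Tool frame: the origin (TCP) lies midway between the tips of the shut fingers; the grasp point (between the pads) lies 19 mm behind it (arm.hold_point_z is the distance from the TCP to the grasp point, in mm); z points along the fingers, y is the line along which they close (so a half turn about z gives the same grasp; the last joint's range is limited). The gripper opens to 85 mm and grips with 20 to 120 N. Pads are 22 mm wide; open, the fingers measure 114 mm over their backs; the gripper's body (76 mm by 85 mm) begins 54 mm behind the grasp point. The pads swing forward as they close: fully open they stand 13 mm farther back than shut.
Start: joints at [1.539, 0.385, 0.008, 0, -1.194, -0.259], TCP at [179.167, 598.747, 231.312] pointing down, gripper open.
Joint ranges: [-3.14, 3.14], [-1.21, 2.06], [-1.07, 1.41], [-3.16, 2.05], [-2.99, -0.16], [-3.1, 3.1]. Speed limits (rad/s): [2.79, 2.79, 3.14, 3.14, 3.14, 3.14].

INTERFACE

Orientations are given as a unit quaternion [x, y, z, w].
In Python, from bench import arm, vision gives the robot as it stands. The module is installed in compiled form; this text tells all that it offers.
- The arm moves only by the tool servo_tool, never from a script. Its argument "plan" is a list of rows, each a list of 7 numbers: the shift along the world's x, y, z each as a share of 300 mm, from -1 to 1, then the turn, a rotation vector about the world's x, y, z each as a share of 2 rad, from -1 to 1, then the opening, from 0 (shut) to 1 (fully open). A call has 1 to 20 rows; each row shifts and turns the commanded pose from where the row before left it; what a row does not reach is not made up. A row lasts 1/8 s, in which the tool goes at most 62.5 mm and 10.7 degrees, less where a joint would pass 70% of its speed; a pose out of reach is approached as far as the arm can. A call with a number of a shift or a turn outside -1 to 1 is refused whole. A call with a gripper value outside its range is refused whole. The fingers move at their own pace and stop on an object; the grip force is fixed at half the most. Time passes only in rows, so rows that do not move let the fingers close. It gives the time, the measured TCP pose, the force, the opening and the grip force at its end, in the units of the state.
- arm.read_state(): the state, without advancing time (a new reading comes with each control period).
- vision.get_image(name): name is "scene" or "top" or "wrist"; returns a dict with "image" (400x640x3 uint8, red, green, blue), "z_map" (400x640 float32, mm along the optical axis (not along the pixel's ray), 0 where there is no reading), "K" (3x3 intrinsics, pixels), "world_to_cam" (4x4, takes a point from world to camera coordinates); the wrist camera has in their place "mount" (4x4, takes a point from camera to tool coordinates, whose origin is the TCP and whose axes are the flange's). Camera axes: x right, y down, z forward; pixel columns grow to the right and rows downward; lengths in mm; the calibration is good to about 2 mm. A picture is of the moment at which its call begins: read the wrist's pose just before it.
- arm.job_done(): hands the job in; it is judged then, once.
The state is a dict: "clock": time; "joints": joint angles; "joint_vel": joint speeds; "joint_efforts": joint torques, N m; "position": TCP position; "ee_rot": TCP orientation; "contact_force": force on the tool from outside, world axes, zero at the start; "wrist_torque": the same for the moment, N m; "gripper_width": finger opening in mm; "grasp_force": force on a finger pad.
Only numpy, scipy, OpenCV 4.12 (cv2) and the standard library are available. Lean on these libraries where they do the work, as an engineer would, in place of code of your own. Each camera call takes 0.05 s, during which the arm holds its last target. There are 200 camera calls.

TASK

Take the longest of the three microscope objectives out of the block and hold it in the air in front of the inspection camera: front lens pointing straight into the camera, on the camera's axis, 45 mm from the camera's lens, and finish still holding it there, motionless. It is delicate: grip it lightly (6 to 10 N of grip is plenty, over 20 N is too much) and do not knock it; do not touch the camera or its stand, and leave the other objectives and everything else where they are.

Things in the scene. Friction and masses are not known exactly. Their poses are not given: they have to be found in the camera images.
- objective_long: The longest objective: 62 mm long, 0.08-0.17 kg. From its lower end: nose 14 mm dia. x 20 mm (sunk in the block), steel barrel 24 mm dia. from 20 to 56 mm, brass thread 20 mm dia. from 56 to 62 mm. Starts upright, shoulder on the block top (z = 30 mm), 42 mm above it. Origin: centre of the front lens at the nose end; z along its axis from lens to thread, up at the start.
- objective_mid: microscope objective, 46 mm long in all, barrel 24 mm in diameter, lighter than the long one, standing nose-down in one of the other two holes of the block; stays there. Origin: centre of the front lens at its lower end, 14 mm above the table.
- objective_short: microscope objective, 32 mm long in all, barrel 24 mm in diameter, lighter than the long one, standing nose-down in one of the other two holes of the block; stays there. Origin: centre of the front lens at its lower end, 18 mm above the table.
- block: Grey plastic block screwed to the bench, 60 mm (its x) by 190 mm (its y) by 30 mm high, with three through holes 16 mm in diameter in a row along its y, 65 mm apart, the middle one at its centre. The three objectives stand in the holes in any order. Origin: centre of its underside; z up.
- camera_stand: White stand of the inspection camera, fixed to the bench: base plate 110 x 110 x 12 mm, two cheeks up to 98 mm high, 80 mm apart over their outsides along its y (92 mm over the black pivot knobs), the camera between them. Origin: centre of its underside; its -x side faces roughly towards the robot.
- camera_tilt: The camera: black and grey cylinder 90 mm long, 54 mm dia., 44 mm dia. at its upper, lens end (white ring round the lens). It hangs on a stiff pivot along the stand's y, 80 mm above the table over the stand's centre, tilted 0.25 to 0.65 rad from vertical towards the stand's -x. Origin: on the pivot, at mid-length; z along its axis, the way it looks.
- camera_focus (a point): The place for the objective's front lens: a point on the camera's axis, 45 mm in front of the camera's lens (90 mm from the pivot). Turns with the camera: its z is the camera's axis, pointing out of the camera the way it looks (up, leaning towards the robot); its y is the pivot's axis, level.
- oil_bottle: Bystander: small amber bottle with a black cap, 34 mm in diameter, 75 mm high; origin under its centre.
- petri_dish: Bystander: clear flat dish, 60 mm in diameter, 15 mm high; origin under its centre.
- slide_box: Bystander: grey and white slide box, 88 x 173 x 32 mm; origin under its centre.
- stain_jar: Bystander: glass jar with a white lid, 60 mm in diameter, 85 mm high; origin under its centre.
- lens_brush: Bystander: thin lens brush with a wooden handle, 140 mm long, 14 mm wide over its rubber grip, lying flat; origin under its middle.
- cap_canister: Bystander: clear plastic canister, 36 mm in diameter, 60 mm high; origin under its centre.
Things that resemble listed ones, but are neither listed nor needed, are in the scene too. Several things have the shape of the camera_stand; the one meant has the colours described above.

How it is judged (in metres and radians):
On the way:
1. the long objective is drawn out of the block: its front lens 20 mm or more above the block's top, in the fingers (height (world z) of objective_long above 0.05 m and contact force between objective_long and the fingers above 1 N and contact force between objective_long and block below 0.1 N), for 0.1 s.
At the end, for the whole second after the job is handed in: The long objective is held in the fingers and by nothing else, at rest in the air; its front lens is within 12 mm of the point 45 mm in front of the camera's lens on the camera's axis, and its own axis is within 0.17 rad (10 degrees) of the camera's (distance between objective_long and camera_focus below 0.012 m and angle between the z axis of objective_long and the z axis of camera_focus, either way round below 0.17 rad and height (world z) of objective_long above 0.1 m and contact force between objective_long and the fingers above 1 N and contact force between objective_long and camera_stand below 0.1 N and contact force between objective_long and block below 0.1 N and linear speed of objective_long below 0.02 m/s and angular speed of objective_long below 0.2 rad/s); the arm keeps its last pose, push and grip.
It fails at once if the long objective is squeezed by the fingers, or knocked, with more than 20 N a pad (contact force between objective_long and anything else above 40 N).
It fails at once if the camera or its stand is touched (contact force between camera_stand and anything else above 0.5 N or distance of camera_focus from where it was at the start of the episode above 0.005 m).
It fails at once if another objective is moved by more than 8 mm (distance of any of objective_mid, objective_short from where it was at the start of the episode above 0.008 m).
It fails at once if another thing on the bench is shifted by more than 15 mm (distance of any of oil_bottle, petri_dish, slide_box, stain_jar, lens_brush, cap_canister from where it was at the start of the episode above 0.015 m).
It also fails if it takes over 38 s, if anything falls off the work surface, if the arm or the gripper's body presses on something with over 40 N, if the wrist force passes 120 N, or if a joint passes its speed limit or range.

## Working session

There is one attempt and no reset: what is moved stays moved. The work goes in short steps, Python scripts to look and compute and a tool call to move; the robot and the scene stay as the last step left them, time stands still between calls to the robot, and variables do not carry over. Pictures are saved under pics/ and viewed, at most 10 in all, crops included, and the job is handed in when it is done.

Besides the shell and the picture viewer there is one more tool, called after "Call:" as name(argument=value, ...) on one line, values as JSON. servo_tool: Moves the arm, as the interface text tells. Its arguments: {"type":"object","properties":{"plan":{"type":"array"}},"required":["plan"]}

```bash
mkdir -p pics
python3 - <<'E'
from bench import arm, vision
import cv2,numpy as np
s=arm.read_state();print({k:np.round(v,3).tolist() for k,v in s.items()}, arm.hold_point_z)
for n in("scene","top","wrist"):
    d=vision.get_image(n);np.savez(f"{n}0.npz",**d)
    cv2.imwrite(f"pics/{n}0.png",d["image"][:,:,::-1])
    print(n,{k:np.round(v,3).tolist() for k,v in d.items() if k not in("image","z_map")})
E
```

```text
{'clock': 0.0, 'joints': [1.539, 0.386, 0.007, -0.0, -1.194, -0.259], 'joint_vel': [0.0, -0.0, -0.0, -0.0, -0.001, 0.0], 'joint_efforts': [-0.001, -39.229, 18.841, 4.186, -0.004, -0.0], 'position': [179.038, 598.212, 230.243], 'ee_rot': [0.989, -0.145, -0.0, 0.001], 'contact_force': [0.418, 0.781, -0.304], 'wrist_torque': [-0.064, 0.025, 0.019], 'grasp_force': 0.0, 'gripper_width': 85.901} 18.700000000000003
scene {'K': [[402.012, 0.0, 320.834], [0.0, 402.012, 202.208], [0.0, 0.0, 1.0]], 'world_to_cam': [[-0.86, 0.51, -0.017, 513.936], [0.307, 0.49, -0.816, -48.832], [-0.408, -0.707, -0.578, 1247.144], [0.0, 0.0, 0.0, 1.0]]}
top {'K': [[499.657, 0.0, 321.258], [0.0, 499.657, 198.796], [0.0, 0.0, 1.0]], 'world_to_cam': [[0.007, -1.0, 0.002, -72.808], [-0.998, -0.007, -0.061, 553.715], [0.061, -0.002, -0.998, 1175.202], [0.0, 0.0, 0.0, 1.0]]}
wrist {'K': [[340.105, 0.0, 320.667], [0.0, 340.105, 200.79], [0.0, 0.0, 1.0]], 'mount': [[-0.0, -0.959, -0.284, 70.898], [1.0, -0.0, -0.0, 0.167], [-0.0, -0.284, 0.959, -142.58], [0.0, 0.0, 0.0, 1.0]]}
```

View pics/scene0.png

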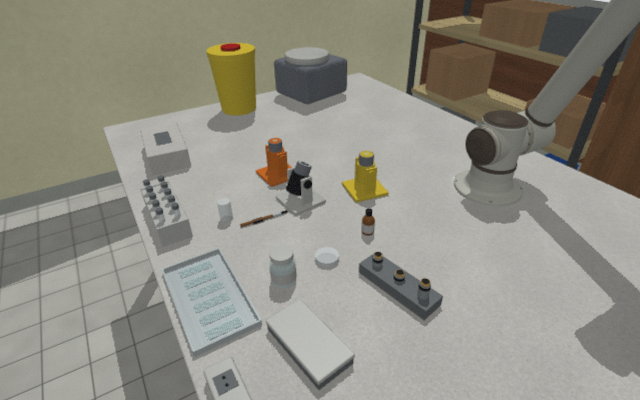

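View pics/top0.png

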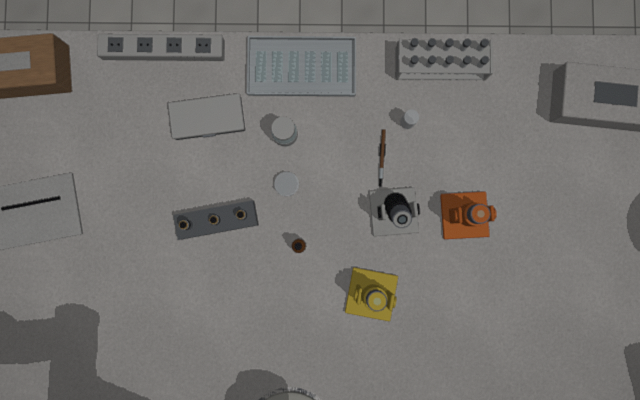

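The scene view shows the block at (400,285) with the tallest objective apparently at its right end (425,287). The white stand is at (302,190), between the orange and yellow decoys. The top view shows the same block at (215,219) with objectives at (183,225), (213,219) and (240,214), and the white stand at (395,212) with its lens near (402,218).

```bash
cat > h.py <<'E'
import numpy as np,cv2
def cloud(d,T=None):
    K=d["K"];z=d["z_map"];v,u=np.mgrid[:400,:640]
    c=np.stack([(u-K[0,2])/K[0,0]*z,(v-K[1,2])/K[1,1]*z,z],-1)
    if T is None:T=np.linalg.inv(d["world_to_cam"])
    p=c@T[:3,:3].T+T[:3,3]; p[z==0]=np.nan
    return p
def proj(d,p):
    c=d["world_to_cam"]@np.append(p,1);q=d["K"]@c[:3];return q[:2]/q[2]
E
python3 - <<'E'
from h import *
t=np.load("top0.npz");s=np.load("scene0.npz");P=cloud(t);S=cloud(s)
np.set_printoptions(precision=1,suppress=True,linewidth=150)
print("table z",np.nanmedian(P[260:300,100:200,2]),np.nanmedian(S[330:380,420:520,2]))
for u,v in((183,225),(213,219),(240,214)):
    q=P[v-7:v+8,u-7:u+8].reshape(-1,3); zt=np.nanpercentile(q[:,2],90); m=q[q[:,2]>zt-4]; print("obj",zt,np.nanmedian(m,0),len(m))
for u,v in((377,257),(399,273),(425,285)):
    q=S[v-9:v+10,u-8:u+9].reshape(-1,3); zt=np.nanpercentile(q[:,2],95); m=q[q[:,2]>zt-6]; print("objS",zt,np.nanmedian(m,0),len(m))
# block outline in top
z=P[...,2]; reg=np.zeros(z.shape,bool);reg[190:245,165:265]=1
m=(reg&(z>20)&(z<36)); xy=P[m][:,:2].astype(np.float32); print("block",cv2.minAreaRect(xy),np.median(P[m][:,2]))
reg[:]=0;reg[180:240,362:425]=1
m=reg&(z>6)&(z<20);xy=P[m][:,:2].astype(np.float32);print("base",cv2.minAreaRect(xy))
m=reg&(z>60);print("stand pts",m.sum(),np.nanmax(z[m]))
# crops upscale
a=cv2.resize(t["image"][180:245,360:430,::-1],None,fx=5,fy=5,interpolation=cv2.INTER_CUBIC)
b=cv2.resize(s["image"][150:220,265:335,::-1],None,fx=5,fy=5,interpolation=cv2.INTER_CUBIC)
h=max(a.shape[0],b.shape[0]);pad=lambda i:cv2.copyMakeBorder(i,0,h-i.shape[0],0,0,cv2.BORDER_CONSTANT)
cv2.imwrite("pics/cam.png",np.hstack([pad(a),pad(b)]))
E
```

```text
table z 0.6638884955727917 -1.601612392148695
obj 73.62230923224142 [491.4 244.5  72.9] 60
obj 50.71423572281369 [503.7 179.   50.3] 57
obj 61.635966590579145 [515.4 115.9  60.8] 57
objS 58.53544810892256 [517.3 119.8  57.8] 57
objS 48.85084781052188 [505.1 182.7  48.1] 62
objS 71.16485136435529 [492.9 245.5  70.2] 75
block ((503.2673034667969, 180.52963256835938), (60.24176788330078, 191.0701141357422), 10.892013549804688) 30.465403078727377
base ((533.254638671875, -243.32220458984375), (127.02145385742188, 133.18783569335938), 87.53145599365234)
stand pts 924 135.91168363954625
```

View pics/cam.png

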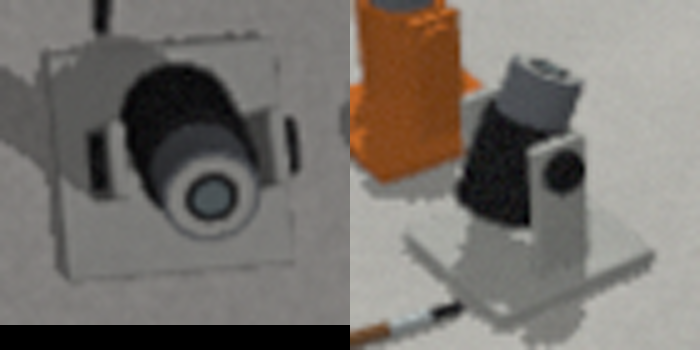

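The crop shows the white ring and lens of the camera at top-image pixel (402,219) and scene pixel (304,164). The pivot knobs are at about (379,212) and (418,209) in the top image.

```bash
cat > axis.py <<'E'
from h import *
from scipy.optimize import least_squares
np.set_printoptions(precision=3,suppress=True,linewidth=150)
t=np.load("top0.npz");s=np.load("scene0.npz");P=cloud(t);S=cloud(s)
P[...,2]-=.66; S[...,2]+=1.6
def reg(Q,x0,x1,y0,y1,z0,z1): return (Q[...,0]>x0)&(Q[...,0]<x1)&(Q[...,1]>y0)&(Q[...,1]<y1)&(Q[...,2]>z0)&(Q[...,2]<z1)
# base plate: points at z~12, trimmed to extent by percentile along its own axes
for n,Q in(("top",P),("scene",S)):
    m=reg(Q,440,630,-330,-160,9,15);m=cv2.morphologyEx(m.astype(np.uint8),cv2.MORPH_OPEN,np.ones((2,2)))>0
    print(n,"base",m.sum(),cv2.minAreaRect(Q[m][:,:2].astype(np.float32)))
# camera body: top part, non white
for n,Q,im in(("top",P,t["image"]),("scene",S,s["image"])):
    g=im.max(-1); m=reg(Q,440,600,-310,-190,50,145); e=cv2.erode(m.astype(np.uint8),np.ones((3,3)))>0
    blk=e&(g<45); gry=e&(g>60)&(g<125)&(Q[...,2]>100)
    print(n,m.sum(),blk.sum(),gry.sum(),np.nanmedian(Q[gry],0))
    np.savez(f"pts_{n}.npz",blk=Q[blk],gry=Q[gry])
    # tallest white ring
    w=e&(g>135)&(Q[...,2]>100); 
    if w.sum()>5:
        ys,xs=np.nonzero(w);print(" ring px",xs.mean(),ys.mean(),w.sum(),Q[w].mean(0))
        (cx,cy),_,_=cv2.fitEllipse(cv2.convexHull(np.c_[xs,ys].astype(np.int32))) ;print(" ell",cx,cy)
B=np.vstack([np.load(f"pts_{n}.npz")["blk"] for n in("top","scene")])
G=np.vstack([np.load(f"pts_{n}.npz")["gry"] for n in("top","scene")])
def f(p):
    a=np.array([p[2],p[3],1]);a/=np.linalg.norm(a);c=np.array([p[0],p[1],80])
    r=lambda Q:np.linalg.norm(np.cross(Q-c,a),axis=1)
    return r(B[B[:,2]>55])-27
o=least_squares(f,[530,-243,-.4,0],loss="soft_l1",f_scale=1.5)
print("cyl",o.x,np.median(abs(f(o.x))),len(B),"tilt",np.arctan(np.hypot(*o.x[2:])))
E
python3 axis.py
```

```text
top base 731 ((543.9326782226562, -243.25314331054688), (149.62240600585938, 111.04834747314453), 5.447536468505859)
scene base 484 ((nan, nan), (0.0, 0.0), 0.0)
top 968 318 190 [ 509.245 -244.59   121.766]
scene 701 257 131 [ 524.118 -230.04   114.168]
cyl [ 522.984 -238.246   -0.722    0.309] 2.2937966772224634 575 tilt 0.6654217846488288
```

Call:
servo_tool(plan=[[0.0867,-0.0983,-0.0167,0,0,-0.0456,0.5],[0.0867,-0.0983,-0.0167,0,0,-0.0456,0.5],[0.0867,-0.0983,-0.0167,0,0,-0.0456,0.5],[0.0867,-0.0983,-0.0167,0,0,-0.0456,0.5],[0.0867,-0.0983,-0.0167,0,0,-0.0456,0.5],[0.0867,-0.0983,-0.0167,0,0,-0.0456,0.5],[0.0867,-0.0983,-0.0167,0,0,-0.0456,0.5],[0.0867,-0.0983,-0.0167,0,0,-0.0456,0.5],[0.0867,-0.0983,-0.0167,0,0,-0.0456,0.5],[0.0867,-0.0983,-0.0167,0,0,-0.0456,0.5],[0.0867,-0.0983,-0.0167,0,0,-0.0456,0.5],[0.0867,-0.0983,-0.0167,0,0,-0.0456,0.5],[0,0,0,0,0,0,0.5],[0,0,0,0,0,0,0.5]])

```text
clock: 1.9
position: [491.1, 245.0, 171.0]
ee_rot: [0.77, -0.638, -0.0, 0.0]
contact_force: [-0.4, 0.5, 0.2]
gripper_width: 42.6
grasp_force: 0.0
```

```bash
cat >> h.py <<'E'
from scipy.spatial.transform import Rotation as R
def wrist(name):
    from bench import arm,vision
    s=arm.read_state();d=vision.get_image("wrist")
    T=np.eye(4);T[:3,:3]=R.from_quat(s["ee_rot"]).as_matrix();T[:3,3]=s["position"]
    d["world_to_cam"]=np.linalg.inv(T@d["mount"]);np.savez(name+".npz",**d)
    cv2.imwrite(f"pics/{name}.png",d["image"][:,:,::-1]);return s,d
E
python3 - <<'E'
from h import *
s,d=wrist("w1");P=cloud(d)
np.set_printoptions(precision=2,suppress=True)
print(s["position"],R.from_quat(s["ee_rot"]).as_matrix())
for c in((491.3,244.5),(503.5,180),(515.4,116)):
    m=(np.hypot(P[...,0]-c[0],P[...,1]-c[1])<16)&(P[...,2]>38)
    q=P[m]
    if len(q):
        zt=np.nanpercentile(q[:,2],90);k=m&(P[...,2]>zt-2.5);ys,xs=np.nonzero(k)
        print(c,zt,k.sum(),P[k].mean(0),cv2.minEnclosingCircle(P[k][:,:2].astype(np.float32)),"px",xs.mean(),ys.mean())
m=(abs(P[...,2]-30.5)<2);print("blocktop",np.nanmedian(P[m][:,2]),cv2.minAreaRect(P[m][:,:2].astype(np.float32)))
E
```

```text
[491.06 244.95 171.04] [[ 0.18 -0.98 -0.  ]
 [-0.98 -0.18 -0.  ]
 [ 0.    0.   -1.  ]]
(491.3, 244.5) 254.98522360940726 1443 [492.22 234.31 254.4 ] ((492.0684814453125, 234.95779418945312), 11.882401466369629) px 319.12751212751215 392.37560637560637
(503.5, 180) 50.89966866908786 550 [501.49 179.08  50.21] ((501.461181640625, 179.20591735839844), 9.849751472473145) px 321.47818181818184 107.17636363636363
(515.4, 116) 60.9512194190572 579 [513.4  117.6   60.22] ((513.6426391601562, 115.84577178955078), 9.755134582519531) px 321.0397236614853 10.037996545768566
blocktop 30.566616890382335 ((619.794189453125, 210.5163116455078), (305.4888916015625, 171.61566162109375), 10.497171401977539)
```

View pics/w1.png

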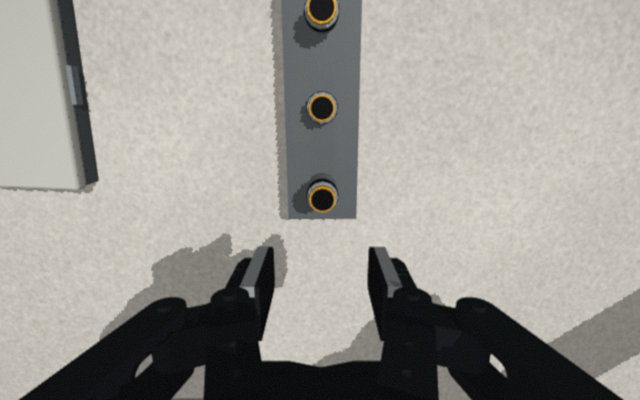

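The wrist view shows the three objectives in a row at (322,198), (321,107) and (321,10). The nearest, at (322,198), is the long one, and the fingers are centred on x≈320.

Run:
```python
from h import *
np.set_printoptions(precision=2,suppress=True)
d=np.load("w1.npz");P=cloud(d);T=np.linalg.inv(d["world_to_cam"])@np.linalg.inv(d["mount"])
m=(np.hypot(P[...,0]-491,P[...,1]-244.5)<20)&(P[...,2]>66)&(P[...,2]<80)
q=P[m];zt=np.percentile(q[:,2],90);k=q[q[:,2]>zt-2.5];print(zt,len(k));c,r=cv2.minEnclosingCircle(k[:,:2].astype(np.float32));print(c,r)
# brass ring in image, ray onto z=72
im=d["image"].astype(int);b=(im[...,0]-im[...,2]>50);b[:170]=0;b[225:]=0;b[:,:295]=0;b[:,350:]=0
ys,xs=np.nonzero(b);(u,v),ax,_=cv2.fitEllipse(cv2.convexHull(np.c_[xs,ys].astype(np.int32)));print(u,v,ax)
W=np.linalg.inv(d["world_to_cam"]);ray=W[:3,:3]@np.linalg.inv(d["K"])@[u,v,1];p=W[:3,3]+ray*(72-W[2,3])/ray[2];print("brass",p,"tool",np.linalg.inv(T)@np.append(p,1))
k=P[(P[...,2]>28)&(P[...,2]<33)&(P[...,1]<280)&(P[...,0]>440)&(P[...,0]<560)];print(cv2.minAreaRect(k[:,:2].astype(np.float32)))
```

```text
73.09841116568282 520
(489.09222412109375, 243.01663208007812) 9.93653392791748
322.0536193847656 198.62628173828125 (26.77919578552246, 26.915884017944336)
brass [489.14 242.66  72.  ] tool [ 1.89  2.28 99.04  1.  ]
((499.72100830078125, 188.26980590820312), (60.17694091796875, 171.96510314941406), 10.896401405334473)
```

Run:
```python
from h import *
np.set_printoptions(precision=5,suppress=True)
d=np.load("w1.npz");print(d["mount"]);print(np.linalg.inv(d["world_to_cam"]));P=cloud(d)
M=d["mount"];Q=cloud(d,M)
# pads: tool-frame y of the inner pad faces, from depth, tips region
g=np.isfinite(Q[...,2])&(abs(Q[...,2]+15)<25)&(abs(Q[...,0])<30)
q=Q[g];print(len(q));
for sgn in(-1,1):
    k=q[q[:,1]*sgn>5];print(sgn,np.percentile(k[:,1]*sgn,[1,5,20]),np.percentile(k[:,2],[95,99]),k[:,0].min(),k[:,0].max())
```

```text
[[  -0.00032   -0.95889   -0.28379   71.7288 ]
 [   1.        -0.0004     0.00022    1.19756]
 [  -0.00032   -0.28379    0.95889 -142.58018]
 [   0.         0.         0.         1.     ]]
[[ -0.98282  -0.17679  -0.05303 503.19835]
 [ -0.18457   0.94246   0.27875 174.25142]
 [  0.0007    0.28375  -0.9589  313.62207]
 [  0.        0.        0.        1.     ]]
4348
-1 [20.0093  20.08525 20.20624] [-7.39161 -3.4217 ] -11.834226482867535 11.50406048548814
1 [22.31388 22.38148 22.50162] [-7.38701 -3.32512] -11.8189720697481 11.635806520140449
```

Call:
servo_tool(plan=[[-0.0023,-0.0073,-0.06,0,0,0,0.5],[0,0,-0.08,0,0,0,0.5],[0,0,-0.08,0,0,0,0.5],[0,0,-0.08,0,0,0,0.45],[0,0,-0.06,0,0,0,0.4],[0,0,-0.04,0,0,0,0.36],[0,0,-0.03,0,0,0,0.34],[0,0,-0.0267,0,0,0,0.33],[0,0,0,0,0,0,0.33],[0,0,0,0,0,0,0.33]])

```text
clock: 3.2
position: [490.9, 242.9, 34.6]
ee_rot: [0.77, -0.639, 0.0, -0.0]
contact_force: [-0.4, 0.7, -0.1]
gripper_width: 28.1
grasp_force: 0.0
```

Run:
```python
from h import *
s,d=wrist("w2");Q=cloud(d,d["mount"]);print(s["position"],s["gripper_width"],s["contact_force"])
cv2.imwrite("pics/w2c.png",cv2.resize(d["image"][170:380,200:440,::-1],None,fx=2.5,fy=2.5))
g=np.isfinite(Q[...,2])&(abs(Q[...,2]+15)<25)&(abs(Q[...,0])<30);q=Q[g]
for sgn in(-1,1):
    k=q[(q[:,1]*sgn>2)&(q[:,0]>0)];print(sgn,np.percentile(k[:,1]*sgn,[1,5,20,50,90]))
im=d["image"].astype(int);b=(im[...,0]-im[...,2]>50);ys,xs=np.nonzero(b);print(len(xs),xs.min(),xs.max(),ys.min(),ys.max())
```

```text
[490.91560224 242.86884781  34.6042397 ] 28.094894851388176 [-0.37972894  0.65141072 -0.14670964]
-1 [ 2.24515797  3.10088488  6.26374133 13.59667186 24.85502503]
1 [ 2.24411858  3.16689492  6.70243989 15.23028383 27.29333148]
1635 294 349 93 334
```

View pics/w2c.png

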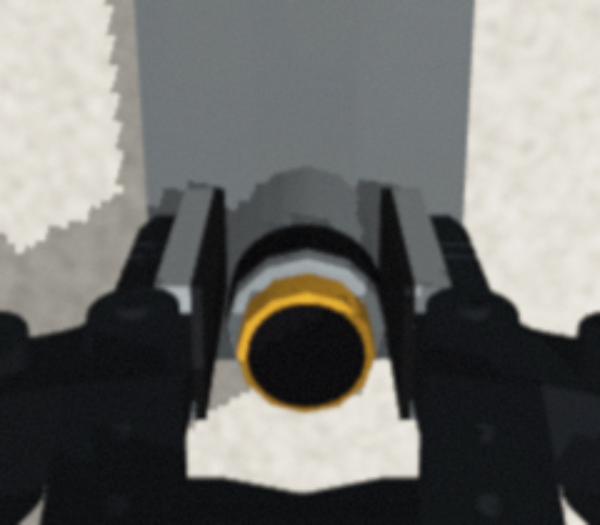

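The crop shows the objective centred between the pads: thread centre at x≈306, pad midpoint at ≈305.

Call:
servo_tool(plan=[[0,0,0,0,0,0,0.31],[0,0,0,0,0,0,0.3],[0,0,0,0,0,0,0.29],[0,0,0,0,0,0,0.285],[0,0,0,0,0,0,0.285]])

```text
clock: 3.88
position: [490.6, 242.7, 34.2]
ee_rot: [0.77, -0.639, -0.0, 0.0]
contact_force: [1.2, -0.3, -0.6]
gripper_width: 24.2
grasp_force: 0.0
```

Call:
servo_tool(plan=[[0,0,0,0,0,0,0.28],[0,0,0,0,0,0,0.28]])

```text
clock: 4.12
position: [490.5, 242.6, 34.2]
ee_rot: [0.77, -0.639, -0.0, 0.0]
contact_force: [-0.1, 0.5, -0.0]
gripper_width: 23.8
grasp_force: 1.2
```

Call:
servo_tool(plan=[[0,0,0,0,0,0,0.276],[0,0,0,0,0,0,0.276]])

```text
clock: 4.38
position: [490.5, 242.6, 34.2]
ee_rot: [0.77, -0.639, -0.0, 0.0]
contact_force: [-0.2, -0.2, 1.4]
gripper_width: 23.7
grasp_force: 7.3
```

Call:
servo_tool(plan=[[0,0,0,0,0,0,0.275],[0,0,0,0,0,0,0.275],[0,0,0.01,0,0,0,0.275],[0,0,0.01,0,0,0,0.275]])

```text
clock: 4.88
position: [490.6, 242.6, 40.2]
ee_rot: [0.77, -0.639, -0.0, 0.0]
contact_force: [-0.4, 0.4, -1.1]
gripper_width: 23.7
grasp_force: 9.0
```

Call:
servo_tool(plan=[[0,0,0.02,0,0,0,0.275],[0,0,0.04,0,0,0,0.275],[0,0,0.06,0,0,0,0.275],[0,0,0.08,0,0,0,0.275],[0,0,0.08,0,0,0,0.275],[0,0,0.08,0,0,0,0.275],[0,0,0.08,0,0,0,0.275],[0,0,0.08,0,0,0,0.275],[0,0,0.08,0,0,0,0.275],[0,0,0.06,0,0,0,0.275],[0,0,0.03,0,0,0,0.275],[0,0,0.01,0,0,0,0.275],[0,0,0,0,0,0,0.275]])

```text
clock: 6.5
position: [490.3, 242.5, 249.7]
ee_rot: [0.77, -0.639, -0.0, 0.0]
contact_force: [0.3, 0.7, -1.9]
gripper_width: 23.7
grasp_force: 9.0
```

Call:
servo_tool(plan=[[0.001,-0.02,0,0,0,0,0.275],[0.002,-0.05,0,0,0,0,0.275],[0.005,-0.08,0,0,0,0,0.275],[0.005,-0.1,0,0,0,0,0.275],[0.005,-0.1,0,0,0,0,0.275],[0.005,-0.1,0,0,0,0,0.275],[0.005,-0.1,0,0,0,0,0.275],[0.005,-0.1,0,0,0,0,0.275],[0.005,-0.1,0,0,0,0,0.275],[0.005,-0.1,0,0,0,0,0.275],[0.005,-0.1,0,0,0,0,0.275],[0.005,-0.1,0,0,0,0,0.275],[0.005,-0.1,0,0,0,0,0.275],[0.005,-0.1,0,0,0,0,0.275],[0.005,-0.08,0,0,0,0,0.275],[0.003,-0.05,0,0,0,0,0.275],[0.001,-0.02,0,0,0,0,0.275],[0,0,0,0,0,0,0.275],[0,0,0,0,0,0,0.275]])

```text
clock: 8.88
position: [512.2, -176.8, 250.2]
ee_rot: [0.77, -0.638, -0.0, -0.0]
contact_force: [-0.5, -0.0, -1.7]
gripper_width: 23.4
grasp_force: 9.0
```

Run:
```python
from h import *
s,d=wrist("w3");print(s["position"],s["ee_rot"],s["grasp_force"],s["joints"],s["clock"])
```

```text
[ 512.16111101 -176.78486193  250.21685219] [ 7.69827441e-01 -6.38252071e-01 -3.97744913e-05 -5.63216183e-05] 8.97256851196289 [-3.30606053e-02  2.29641503e-01 -1.66435802e-01 -1.49326217e-04
 -1.17471292e+00  2.19463387e-01] 8.875
```

View pics/w3.png

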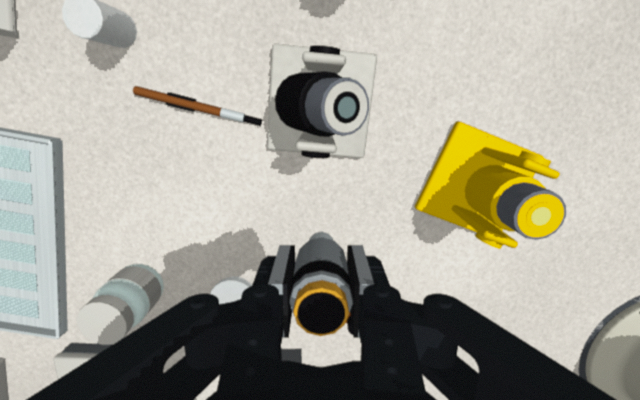

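The wrist view shows the white camera stand with its base corners near (275,45), (377,55), (365,158) and (268,151). The lens ring is at (346,106) and the knobs at (324,50) and (317,153). The held objective's thread is at (321,306).

```bash
cat > ax2.py <<'E'
import sys
from h import *
from scipy.optimize import least_squares
np.set_printoptions(precision=2,suppress=True,linewidth=150)
d=np.load(sys.argv[1]+".npz");im=d["image"];g=im.max(-1).astype(int);Q=cloud(d,d["mount"])
k=Q[np.isfinite(Q[...,2])&(abs(Q[...,2]+15)<20)&(abs(Q[...,0])<30)]
l=np.percentile(-k[k[:,1]<-9][:,1],2);r=np.percentile(k[k[:,1]>9][:,1],2);print("pads",l,r,"xr",np.percentile(k[:,0],[1,99]))
P=cloud(d);tab=np.nanmedian(P[170:200,450:640,2]),np.nanmedian(P[60:100,400:600,2]),np.nanmedian(P[150:250,180:250,2]);print("table",tab)
# objective top (brass)
b=(im[...,0].astype(int)-im[...,2]>50);b[:275]=0;b[:,:280]=0;b[:,365:]=0;b[345:]=0
ys,xs=np.nonzero(b);q=Q[b];print("brass tool",np.median(q[:,2]),cv2.minEnclosingCircle(q[abs(q[:,2]-np.median(q[:,2]))<3][:,:2].astype(np.float32)))
def reg(x0,x1,y0,y1,z0,z1): return (P[...,0]>x0)&(P[...,0]<x1)&(P[...,1]>y0)&(P[...,1]<y1)&(P[...,2]>z0)&(P[...,2]<z1)
# base
m=reg(440,620,-330,-160,8,16).astype(np.uint8);m=cv2.morphologyEx(m,cv2.MORPH_OPEN,np.ones((3,3)))>0
rect=cv2.minAreaRect(P[m][:,:2].astype(np.float32));print("base",rect)
# lens ring
up=cv2.erode(reg(430,600,-310,-190,100,150).astype(np.uint8),np.ones((3,3)))>0
w=up&(g>150);q=P[w];ctr=q.mean(0);n=np.linalg.svd(q-ctr)[2][2];n*=np.sign(n[2]);ys,xs=np.nonzero(w)
(u,v),ax,_=cv2.fitEllipse(cv2.convexHull(np.c_[xs,ys].astype(np.int32)))
W=np.linalg.inv(d["world_to_cam"]);ray=W[:3,:3]@np.linalg.inv(d["K"])@[u,v,1];L=W[:3,3]+ray*(n@(ctr-W[:3,3]))/(n@ray)
print("ring",w.sum(),ctr,"n",n,"ell",u,v,ax,"L",L)
# cylinder on dark/grey body
body=cv2.erode(reg(430,600,-275,-215,70,150).astype(np.uint8),np.ones((3,3)))>0
B=P[body&(g<50)&(P[...,0]>470)]
def f(p):
    a=np.array([p[2],p[3],1]);a/=np.linalg.norm(a)
    return np.linalg.norm(np.cross(B-[p[0],p[1],80],a),axis=1)-27
o=least_squares(f,[530,-243,-.4,0],loss="soft_l1",f_scale=1);a=np.r_[o.x[2:],1];a/=np.linalg.norm(a)
print("cyl",len(B),o.x,"a",a,np.median(abs(f(o.x))))
z0=np.mean(tab);c=np.r_[rect[0],80+z0];a2=(L-c)/np.linalg.norm(L-c)
print("L-pivot",np.linalg.norm(L-c),"a2",a2)
E
python3 ax2.py w3
```

```text
pads 9.195909610194231 9.30559693287606 xr [-8.01 11.59]
table (np.float64(11.509193257486743), np.float64(-0.04145973712962814), np.float64(-0.13014615344360436))
brass tool nan ((0.0, 0.0), 0.0)
base ((545.9718627929688, -242.43051147460938), (152.88787841796875, 109.88472747802734), 5.284074783325195)
ring 1017 [ 504.81 -246.3   120.93] n [-0.45 -0.04  0.89] ell 345.49591064453125 106.45821380615234 (42.694759368896484, 51.47035217285156) L [ 504.52 -246.44  120.77]
cyl 1556 [ 523.39 -245.3    -0.9     0.47] a [-0.63  0.33  0.7 ] 1.744560306930559
L-pivot 55.70577139458197 a2 [-0.74 -0.07  0.66]
```

Call:
servo_tool(plan=[[-0.022,-0.025,-0.0047,0.0021,-0.02335,0,0.275],[-0.022,-0.025,-0.0047,0.0021,-0.02335,0,0.275],[-0.022,-0.025,-0.0047,0.0021,-0.02335,0,0.275],[-0.022,-0.025,-0.0047,0.0021,-0.02335,0,0.275],[-0.022,-0.025,-0.0047,0.0021,-0.02335,0,0.275],[-0.022,-0.025,-0.0047,0.0021,-0.02335,0,0.275],[-0.022,-0.025,-0.0047,0.0021,-0.02335,0,0.275],[-0.022,-0.025,-0.0047,0.0021,-0.02335,0,0.275],[-0.022,-0.025,-0.0047,0.0021,-0.02335,0,0.275],[-0.022,-0.025,-0.0047,0.0021,-0.02335,0,0.275],[0,0,0,0,0,0,0.275],[0,0,0,0,0,0,0.275]])

```text
clock: 10.42
position: [446.5, -252.1, 236.4]
ee_rot: [0.749, -0.621, 0.165, -0.164]
contact_force: [0.4, -0.6, -0.8]
gripper_width: 23.9
grasp_force: 9.0
```

Run:
```python
from h import *
from bench import vision
np.set_printoptions(precision=3,suppress=True)
s,d=wrist("w4");print(s["position"],-R.from_quat(s["ee_rot"]).as_matrix()[:,2],s["grasp_force"])
for n in("scene","top"):
    e=vision.get_image(n);np.savez(n+"1.npz",**e);
    im=e["image"];f=proj(e,np.array([484.2,-248.2,160.9]));u,v=f.astype(int);cv2.circle(im,(u,v),1,(255,0,0),-1)
    cv2.imwrite(f"{n}1.png",cv2.resize(im[v-60:v+60,u-60:u+60,::-1],None,fx=3,fy=3,interpolation=cv2.INTER_CUBIC))
cv2.imwrite("pics/st1.png",np.hstack([cv2.imread("scene1.png"),cv2.imread("top1.png")]))
```

```text
[ 446.494 -252.076  236.422] [-0.45  -0.04   0.892] 9.037089496850967
```

View pics/st1.png

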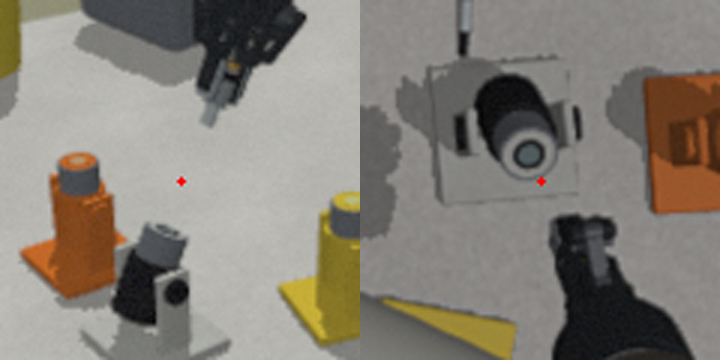

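The scene and top crops show the objective in line above the camera. The red dot, which is the computed focus, lies between the objective's nose and the lens ring in both.

Call:
servo_tool(plan=[[0.0112,0.0012,-0.0225,0,0,0,0.275],[0.0112,0.0012,-0.0225,0,0,0,0.275],[0.0112,0.0012,-0.0225,0,0,0,0.275],[0.0112,0.0012,-0.0225,0,0,0,0.275],[0.0112,0.0012,-0.0225,0,0,0,0.275],[0.0112,0.0012,-0.0225,0,0,0,0.275],[0.0112,0.0012,-0.0225,0,0,0,0.275],[0.0112,0.0012,-0.0225,0,0,0,0.275],[0,0,0,0,0,0,0.275],[0,0,0,0,0,0,0.275],[0,0,0,0,0,0,0.275]])

```text
clock: 11.95
position: [473.2, -249.5, 182.4]
ee_rot: [0.749, -0.621, 0.165, -0.164]
contact_force: [0.4, -0.0, -1.2]
gripper_width: 23.7
grasp_force: 9.0
```

Run:
```python
from h import *
from bench import vision
np.set_printoptions(precision=3,suppress=True)
s,d=wrist("w5");Rm=R.from_quat(s["ee_rot"]).as_matrix();print(s["position"],-Rm[:,2],s["grasp_force"])
print("lens est",s["position"]+24.2*Rm[:,2])
P=cloud(d);g=d["image"].max(-1)
up=cv2.erode(((P[...,0]>430)&(P[...,0]<560)&(P[...,1]>-310)&(P[...,1]<-190)&(P[...,2]>100)&(P[...,2]<140)).astype(np.uint8),np.ones((3,3)))>0
w=up&(g>140);q=P[w];c=q.mean(0);n=np.linalg.svd(q-c)[2][2];n*=np.sign(n[2]);print("ring wrist",w.sum(),c,n)
W=[cv2.resize(d["image"][:,:,::-1],(480,300))]
for n in("scene","top"):
    e=vision.get_image(n);im=e["image"];u,v=proj(e,np.array([500,-247,140])).astype(int)
    W.append(cv2.resize(im[v-38:v+37,u-30:u+30,::-1],(240,300),interpolation=cv2.INTER_CUBIC));np.savez(n+"2.npz",**e)
cv2.imwrite("pics/f.png",np.hstack(W)[:, -800:])
```

```text
[ 473.158 -249.525  182.443] [-0.451 -0.04   0.892] 9.017552733421326
lens est [ 484.064 -248.552  160.861]
ring wrist 1287 [ 504.855 -249.192  120.816] [-0.453 -0.042  0.89 ]
```

View pics/f.png

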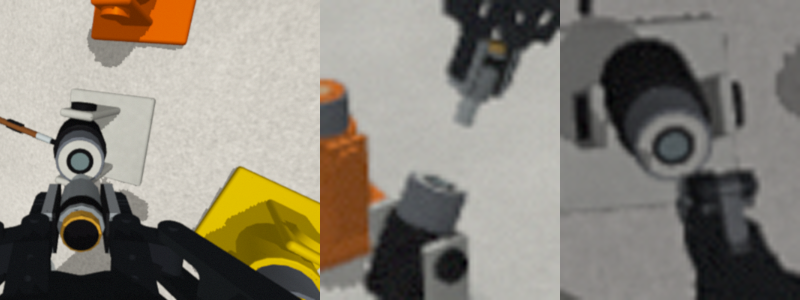

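The composite shows the objective hanging just in front of the lens ring: in the scene crop the nose tip is at (462,122) and the ring at (437,180). I'll check it numerically against the fixed cameras.

Run:
```python
from h import *
np.set_printoptions(precision=2,suppress=True)
a=np.array([-.451,-.04,.892]);L=np.array([504.5,-246.4,120.8]);F=L+45*a
Fl=np.array([484.1,-248.6,160.9])
for n in("scene","top"):
    e=np.load(n+"0.npz");P=cloud(e);P[...,2]-=(.66 if n=="top" else -1.6);g=e["image"].max(-1)
    up=((P[...,0]>440)&(P[...,0]<560)&(P[...,1]>-300)&(P[...,1]<-190)&(P[...,2]>108)&(P[...,2]<150)).astype(np.uint8)
    w=(cv2.erode(up,np.ones((2,2)))>0)&(g>(110 if n=="scene" else 140));q=P[w];c=q.mean(0);nn=np.linalg.svd(q-c)[2][2];nn*=np.sign(nn[2])
    W=np.linalg.inv(e["world_to_cam"]);ys,xs=np.nonzero(w);(u,v),_,_=cv2.fitEllipse(cv2.convexHull(np.c_[xs,ys].astype(np.int32)))
    print(n,"ring",w.sum(),c,nn,"ellipse",u,v,"proj L",proj(e,L),"maxg",g[up>0].max())
e=np.load("scene2.npz")
P=cloud(e);P[...,2]+=1.6
print("proj objective lens,thread",proj(e,Fl),proj(e,Fl+62*a),"pivot",proj(e,L-45*a))
im=e["image"];u0,v0=proj(e,Fl+8*a).astype(int)
# nose: depth-segmented points near objective's predicted lower half
D=np.linalg.norm(P-(Fl+9*a),axis=-1);m=(D<16);q=P[m];print(m.sum(),q.mean(0),"along",((q-Fl)@a).min(),((q-Fl)@a).max())
ys,xs=np.nonzero(m)
for r in range(ys.min(),ys.max()+1):print(r,xs[ys==r].min(),xs[ys==r].max(),end="; ")
c=P[(np.linalg.norm(P-(Fl+20*a),axis=-1)<24)]
perp=lambda q:(q-Fl)-np.outer((q-Fl)@a,a)
print();t=(c-Fl)@a
for lo,hi in((0,10),(10,19),(22,32),(32,42)):
    k=(t>lo)&(t<hi)
    if k.sum():print(lo,k.sum(),perp(c[k]).mean(0))
```

```text
scene ring 12 [ 510.98 -237.1   123.58] [-0.47 -0.07  0.88] ellipse 303.7319641113281 164.00430297851562 proj L [304.12 162.45] maxg 162<stdin>:8: RuntimeWarning: Mean of empty slice.
  ret = um.true_divide(
Traceback (most recent call last):
cv2.error: OpenCV(4.12.0) /io/opencv/modules/imgproc/src/shapedescr.cpp:356: error: (-215:Assertion failed) n >= 0 && (depth == CV_32F || depth == CV_32S) in function 'fitEllipseNoDirect'
```

Run:
```python
from h import *
np.set_printoptions(precision=2,suppress=True)
a=np.array([-.451,-.04,.892]);L=np.array([504.5,-246.4,120.8])
Fl=np.array([484.1,-248.6,160.9])
e=np.load("top0.npz");P=cloud(e);P[...,2]-=.66;g=e["image"].max(-1)
up=((P[...,0]>440)&(P[...,0]<560)&(P[...,1]>-300)&(P[...,1]<-190)&(P[...,2]>108)&(P[...,2]<150))
thr=np.percentile(g[up],70);w=up&(g>thr*.93);q=P[w];c=q.mean(0);nn=np.linalg.svd(q-c)[2][2]
ys,xs=np.nonzero(w);print("top ring",thr,w.sum(),c,nn,cv2.fitEllipse(cv2.convexHull(np.c_[xs,ys].astype(np.int32))),"proj L",proj(e,L))
e=np.load("scene2.npz");P=cloud(e);P[...,2]+=1.6
c=P[(np.linalg.norm(P-(Fl+20*a),axis=-1)<30)];t=(c-Fl)@a
print("along",np.percentile(t,[0,2,5,50]),"view dir perp")
W=np.linalg.inv(e["world_to_cam"]);vd=W[:3,2]-(W[:3,2]@a)*a;vd/=np.linalg.norm(vd);sd=np.cross(a,vd)
for lo,hi in((-5,0),(0,9),(9,18),(22,30),(30,38)):
    k=(t>lo)&(t<hi);p=c[k]-Fl
    if k.sum():print(lo,k.sum(),"depthwise",np.median(p@vd),np.min(p@vd),"side",np.percentile(p@sd,[2,50,98]))
print("sd",sd)
```

```text
top ring 103.89999999999998 133 [ 504.73 -245.4   119.45] [-0.46 -0.05  0.89] ((402.2046813964844, 219.07763671875), (16.127174377441406, 17.505430221557617), 75.02494812011719) proj L [402.76 219.23]
along [ 0.22  0.92  3.6  28.71] view dir perp
0 15 depthwise -7.373003295766961 -12.662511079760652 side [-7.   -1.63  4.42]
9 17 depthwise -6.700881427920923 -11.328192763837267 side [-7.84 -1.02  4.91]
22 31 depthwise -12.508219373067838 -21.784329369598833 side [-18.91  -2.    16.14]
30 40 depthwise -13.0439086585929 -24.302712914612286 side [-19.92  -4.8   17.33]
sd [ 0.69 -0.66  0.32]
```

```bash
python3 -c "
from bench import arm
s=arm.read_state();print(s['clock'],s['grasp_force'],s['joint_vel'],s['position']);print(arm.job_done())"
```

```text
12.1 9.017637223005295 [-0.00074556  0.00342122 -0.00117826  0.00043659  0.0020547  -0.00143575] [ 473.08996477 -249.51658504  182.36139067]
the job is handed in; nothing more can be done
None
```

I handed the job in at 12.1 s. The long objective is held still at 9 N, lens facing the inspection camera 45 mm from its lens; by my camera measurements it is within about 3 mm of the focus point and 0.05 rad of the axis (the hand-in gave no verdict).

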